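Load the canister reading dock behind its thumbwheel gate

ROBOT

A 6-joint arm with a two-finger parallel gripper is mounted at the origin on the work surface. World frame = base frame: x ahead of the robot, y to its left, z up, the work surface at z = 0. Lengths are in mm, angles in rad, forces in N, time in s.
With the tool pointing down it reaches from about 250 to 775 mm from the base axis. Payload 4 kg.
Tool frame: the origin (TCP) lies midway between the tips of the shut fingers; the grasp point (between the pads) lies 19 mm behind it; z points along the fingers, y is the line along which they close (so a half turn about z gives the same grasp; the last joint's range is limited). The gripper opens to 85 mm and grips with 20 to 120 N. Pads are 22 mm wide; open, the fingers measure 114 mm over their backs; the gripper's body (76 mm by 85 mm) begins 54 mm behind the grasp point. The pads swing forward as they close: fully open they stand 13 mm farther back than shut.
Start: joints at [-1.353, 0.087, 1.371, -0, 1.684, -0.103], TCP at [173.427, -521.961, 208.841] pointing down, gripper open.
Joint ranges: [-3.1, 3.1], [-0.76, 2.03], [0.27, 2.55], [-1.08, 4.22], [0.17, 2.65], [-2.57, 2.57]. Speed limits (rad/s): [2.79, 2.79, 3.14, 3.14, 3.14, 3.14].

INTERFACE

Orientations are given as a 3x3 rotation matrix whose columns are the frame's x, y, z axes.
In Python, from rig import get_obs, grab_frame, job_done gives the robot as it stands.
- The arm moves only by the tool drive_tool, never from a script. Its argument "targets" is text: rows parted by semicolons, each of 7 numbers parted by spaces: the shift along the tool's x, y, z in mm, then the turn, a rotation vector about the tool's x, y, z in degrees, then the finger opening in mm, from 0 to 85.4. A call has 1 to 10 rows; each row shifts and turns the commanded pose from where the row before left it, along the tool's axes as they then stand; what a row does not reach is not made up. A row lasts 1/12 s, in which the tool goes at most 41.7 mm and 7.16 degrees, less where a joint would pass 70% of its speed; a pose out of reach is approached as far as the arm can. A call is refused whole if a number of a shift passes 41.7 or a number of a turn 7.16, either way. A call with a gripper value outside its range is refused whole. The fingers move at their own pace and stop on an object; "force" is the grip in N (left out, the last holds). Time passes only in rows, so rows that do not move let the fingers close. It gives the time, the measured TCP pose, the force and the opening at its end, in the units of the state.
- get_obs(): the state, without advancing time (a new reading comes with each control period).
- grab_frame(name): name is "scene" or "top" or "wrist"; returns a dict with "image" (384x512x3 uint8, blue, green, red), "fovy" (degrees; the focal length in pixels is half the picture's height over the tangent of half this angle, whatever the lens; pixels are square), "cx", "cy" (the principal point, pixels), "R" (3x3) and "t" (3): a world point X has camera coordinates R X + t. Camera axes: x right, y down, z forward; pixel columns grow to the right and rows downward; lengths in mm; the calibration is good to about 2 mm. A picture is of the moment at which its call begins. There is no depth.
- job_done(): hands the job in, once; it reports no verdict.
The state is a dict: "time_s": time; "joints": joint angles; "dq": joint speeds; "tau": joint torques, N m; "tcp_pos": TCP position; "ee_rot": TCP orientation; "force": force on the tool from outside, world axes, zero at the start; "moment": the same for the moment, N m; "width": opening from 0.0 (shut) to 1.0 (fully open).
Only numpy, scipy, OpenCV 4.12 (cv2) and the standard library are available. Lean on these libraries where they do the work, as an engineer would, in place of code of your own. Each camera call takes 0.05 s, during which the arm holds its last target. There are 200 camera calls.

TASK

Open the dock's gate to its stop by rolling the edge thumbwheel with a fingertip, stand every instrument canister on the table in the bay whose V-block has its colour and push it home until it rests against both faces, then roll the wheel back until the orange pointer stands in the green mark, so that the pins lock the canisters in. Move the gate only by its wheel, never by pushing its pins, and leave everything else on the table alone.

Things in the scene. Friction and masses are not known exactly. Their poses are not given: they have to be found in the camera images.
- dock: White and grey fixed reading dock. Origin on the table under the seat of its middle bay; its z is up, its +x points away from the robot into the V-blocks, its +y runs along the row of bays to the robot's left. White deck: x -85 to +65 mm, y -167 to +177 mm, top 12 mm above the table. Three bays at y = -100, 0, +100 mm, each with a V-block. Grey wheel housing at the -y end: x -50 to +35, y -250 to -168 mm, top 55 mm above the table.
- wheel_top (a point): Crest of the black ribbed edge thumbwheel that stands 9 mm out of the slot in the top of the grey housing (64 mm above the table). Wheel radius 30 mm, 16 mm wide, axle along the dock's x, so it rolls along the dock's y. It has no spring: a fingertip pressed lightly on the crest (5 to 15 N) and drawn level along y turns it by friction; about 1 to 2 N at the rim turn it, and a stroke can lose several mm to give and slip, so check the gate.
- gate (a joint): Position of the gate (m): 0 = fully open, at its stop; 0.050 = closed with the pointer in the middle of the green mark; 0.062 = far stop. The wheel's top rolled towards the dock's +y moves the gate to +y (closing), rolled to -y opens it: 30 mm at the rim move the gate 10 mm. It stays where it is left.
- gate_pointer (a point): Tip of the orange pointer of the gate, 15 mm above the table, at dock x = -60 mm, y = -90 mm plus the gate value. The gate is three upright steel pins with orange tips, 10 mm diameter, 30 mm above the deck, 100 mm apart on a thin strip across the front of the bays, 36 mm to the dock's -x of the seats. Open (0), the pins stand at dock y = -150, -50, +50 mm, midway between bays; closed (0.050) one stands in front of each seat, 4 mm clear of a canister that is home.
- green_mark (a point): Centre of the green mark (10 mm wide) on the deck, where gate_pointer stands when the gate is at 0.050. A black mark 50 mm to its -y is the open position.
- canister_red: Aluminium instrument canister with a red band and lid disc: upright closed cylinder, 54 mm diameter, 76 mm tall, about 0.25 kg, with a heavy dark base 20 mm high. Origin at the centre of its underside, z up. Stands on the table at the start; may be absent.
- seat_red (a point): On the deck surface (12 mm above the table): where the centre of the canister's underside lies when it rests against both faces of the red V-block. The axes are the dock's; the V opens towards -x with faces at 45 degrees either side of x, apex 38 mm to +x of this point; block 34 mm tall above the deck, 88 mm wide. Which bay has which colour varies.
- canister_yellow: Aluminium instrument canister with a yellow band and lid disc: upright closed cylinder, 54 mm diameter, 76 mm tall, about 0.25 kg, with a heavy dark base 20 mm high. Origin at the centre of its underside, z up. Stands on the table at the start; may be absent.
- seat_yellow (a point): On the deck surface (12 mm above the table): where the centre of the canister's underside lies when it rests against both faces of the yellow V-block. The axes are the dock's; the V opens towards -x with faces at 45 degrees either side of x, apex 38 mm to +x of this point; block 34 mm tall above the deck, 88 mm wide. Which bay has which colour varies.
- canister_blue: Aluminium instrument canister with a blue band and lid disc: upright closed cylinder, 54 mm diameter, 76 mm tall, about 0.25 kg, with a heavy dark base 20 mm high. Origin at the centre of its underside, z up. Stands on the table at the start; may be absent.
- seat_blue (a point): On the deck surface (12 mm above the table): where the centre of the canister's underside lies when it rests against both faces of the blue V-block. The axes are the dock's; the V opens towards -x with faces at 45 degrees either side of x, apex 38 mm to +x of this point; block 34 mm tall above the deck, 88 mm wide. Which bay has which colour varies.
- spray: Bystander, to be left alone: white bottle, 60 mm across, 170 mm tall, blue cap. Origin at its underside.
- beaker: Bystander, to be left alone: clear plastic cup, 72 mm across, 80 mm tall. Origin at its underside.
- brush: Bystander, to be left alone: brush lying flat, 180 mm long along its x. Origin at its underside.
- jar: Bystander, to be left alone: amber glass jar, 60 mm across, 70 mm tall. Origin at its underside.
- tape: Bystander, to be left alone: roll of paper tape lying flat, 80 mm across, 24 mm tall. Origin at its underside.
- dish: Bystander, to be left alone: steel bowl, 120 mm across, 35 mm tall. Origin at its underside.
- swabs: Bystander, to be left alone: cardboard box, 100 x 60 x 40 mm. Origin at its underside.
Things that resemble listed ones, but are neither listed nor needed, are in the scene too. What is shaped like the canister_red but purple or turquoise is not meant.

How it is judged (in metres and radians):
On the way, in this order (a step that is already met when the one before it is completed fails the run):
1. the gate is opened to its stop (value of joint gate below 0.006 m), for 0.2 s.
2. every canister present is home in the V-block of its colour, with the gate still open (distance between canister_red and seat_red below 0.004 m and angle between each of canister_red, canister_yellow, canister_blue's own z axis and vertical below 0.1 rad and distance between canister_yellow and seat_yellow below 0.004 m and distance between canister_blue and seat_blue below 0.004 m and value of joint gate below 0.012 m), for 0.3 s.
3. the gate is rolled closed, pointer in the green mark (value of joint gate between 0.045 and 0.055 m), for 0.2 s.
At the end, for the whole second after the job is handed in: Every canister present stands upright (within 0.1 rad), at rest, locked in behind its pin within 7 mm of the seat of the V-block of its colour, and the gate is at rest at 0.050 +- 0.005 m, pointer in the green mark (all of step 3 and distance between canister_red and seat_red below 0.007 m and angle between each of canister_red, canister_yellow, canister_blue's own z axis and vertical below 0.1 rad and distance between canister_yellow and seat_yellow below 0.007 m and distance between canister_blue and seat_blue below 0.007 m and linear speed of each of canister_red, canister_yellow, canister_blue below 0.02 m/s and velocity of joint gate between -0.005 and 0.005 m/s); the robot touches nothing.
It fails at once if the gate was pushed directly by the robot (over 4 N on its pins) (contact force between any of the fingers, the arm and gate above 4 N).
It fails at once if a bystander was moved more than 50 mm (distance of any of spray, beaker, brush, jar, tape, dish, swabs from where it was at the start of the episode above 0.05 m).
Of canister_red, canister_yellow, canister_blue only 2 to 3 are there at a start; the rules pass over those that are not, and their reading is None.
At some moment in a run one of canister_red, canister_yellow, canister_blue may be knocked a few centimetres aside while the robot is not near it.
It also fails if it takes over 210 s, if anything falls off the work surface, if the arm or the gripper's body presses on something with over 40 N, if the wrist force passes 120 N, or if a joint passes its speed limit or range.

## Working session

There is one attempt and no reset: what is moved stays moved. The work goes in short steps, Python scripts to look and compute and a tool call to move; the robot and the scene stay as the last step left them, time stands still between calls to the robot, and variables do not carry over. Pictures are saved under pics/ and viewed, on a budget of 14 in all, crops included, one or two more only if the job needs it, and the job is handed in when it is done.

Besides the shell and the picture viewer there is one more tool, called after "Emit:" by a JSON object that holds its "name" and its "arguments". drive_tool: Moves the arm, as the interface text tells. Its arguments: {"type":"object","properties":{"targets":{"type":"string"},"force":{"type":"number"}},"required":["targets"]}

```bash
mkdir -p pics; cat > h.py <<'E'
import numpy as np, cv2
from rig import get_obs, grab_frame, job_done
def K(f):
    fl=192/np.tan(np.radians(f['fovy'])/2); return fl,f['cx'],f['cy']
def proj(f,X):
    c=np.array(f['R'])@np.array(X,float)+np.array(f['t']); fl,cx,cy=K(f); return cx+fl*c[0]/c[2],cy+fl*c[1]/c[2]
def ray(f,u,v,z):
    fl,cx,cy=K(f); R=np.array(f['R']); o=-R.T@np.array(f['t']); d=R.T@np.array([(u-cx)/fl,(v-cy)/fl,1]); return o+d*(z-o[2])/d[2]
def save(f,n,crop=None,s=1.5):
    im=f['image']
    if crop: a,b,c,d=crop; im=im[b:d,a:c]
    cv2.imwrite('pics/'+n+'.png',cv2.resize(im,None,fx=s,fy=s,interpolation=cv2.INTER_CUBIC))
E
python3 - <<'E'
from h import *
import pickle
o=get_obs();print(o)
for n in('top','scene'):
    f=grab_frame(n);save(f,n+'0',None,1.55);pickle.dump(f,open(n+'.pkl','wb'));print({k:v for k,v in f.items() if k!='image'})
E
```

```text
{'time_s': 0.0, 'joints': array([-1.35311754e+00,  8.79597457e-02,  1.37227123e+00, -3.67197468e-05,
        1.68361671e+00, -1.03084617e-01]), 'dq': array([-0.00155035,  0.00033451, -0.00027721, -0.00139078, -0.00162679,
        0.00142242]), 'tau': array([ 5.98348379e-04, -3.51869595e+01, -3.13270247e+01, -1.07487144e-04,
        1.08488998e-02, -1.29440701e-05]), 'tcp_pos': array([ 173.28030476, -521.40135119,  207.62799061]), 'ee_rot': array([[ 9.48996343e-01,  3.15286644e-01, -5.22630250e-04],
       [ 3.15287016e-01, -9.48993827e-01,  2.19393559e-03],
       [ 1.95745706e-04, -2.24681538e-03, -9.99997457e-01]]), 'force': array([-0.8511982 , -0.41342254, -0.18348787]), 'moment': array([0.00829167, 0.01421373, 0.00467063]), 'width': 1.0028837993180553}
{'fovy': 42.52729373722453, 'cx': 259.764952320865, 'cy': 175.89298569895695, 'R': array([[ 0.01811735, -0.99959849,  0.02178597],
       [-0.99680725, -0.01975288, -0.07736368],
       [ 0.07776295, -0.02031479, -0.99676488]]), 't': array([ -35.78171842,  533.86609714, 1396.25423109])}
{'fovy': 45.80447833881313, 'cx': 262.46333029000726, 'cy': 193.0602207565279, 'R': array([[-0.86743292,  0.49709887,  0.02128015],
       [ 0.25577586,  0.48219564, -0.83789383],
       [-0.42677727, -0.72137375, -0.54541826]]), 't': array([ 481.28571992,  -68.38311851, 1922.34264472])}
```

View pics/top0.png

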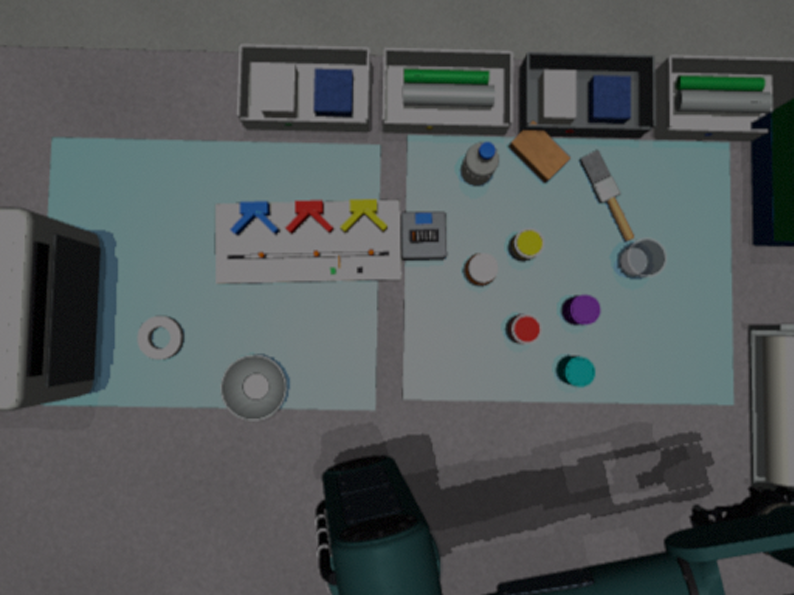

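View pics/scene0.png

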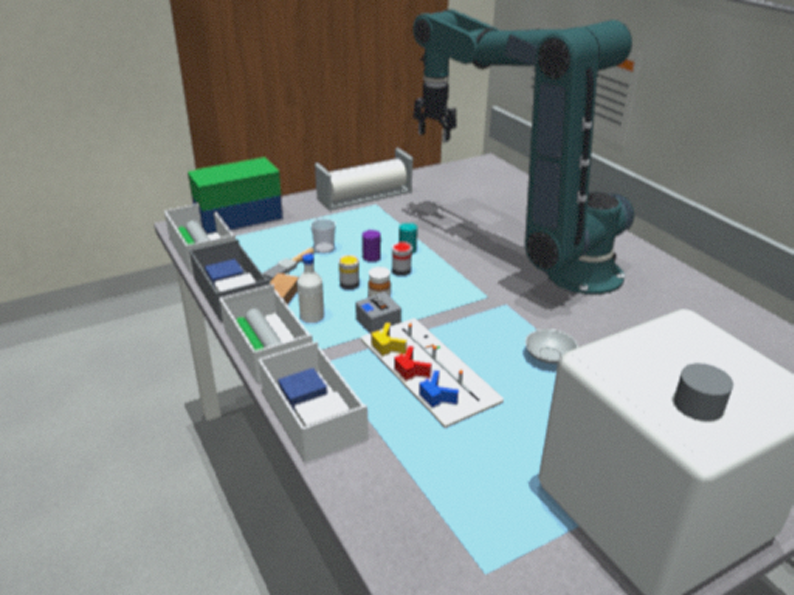

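The top view shows the dock with, from left, blue, red and yellow bays, and the housing at (424,235). Candidates are yellow (528,244), red (525,328), purple (582,310) and turquoise (577,372). Yellow and red fit the description, the other two are decoys, and there's no blue canister. I'll enlarge to confirm.

```bash
python3 - <<'E'
from h import *
import pickle
f=pickle.load(open('top.pkl','rb'));save(f,'dock0',(130,120,300,190),4.7);save(f,'can0',(290,120,400,260),4.2)
E
```

```text
(no output)
```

View pics/dock0.png

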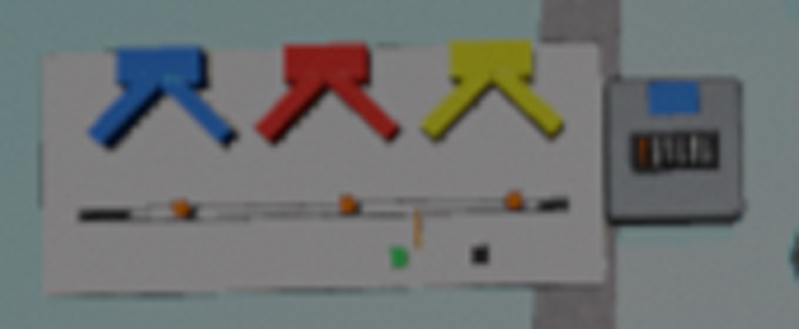

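View pics/can0.png

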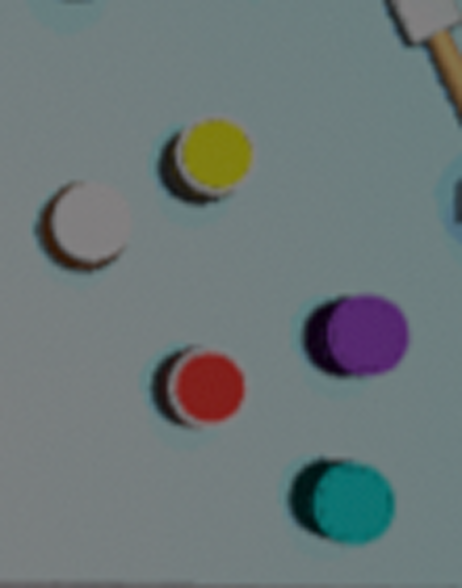

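```bash
python3 - <<'E'
from h import *
import pickle
from scipy.optimize import least_squares
f=pickle.load(open('top.pkl','rb'))
P=[(43,57,65,177,12),(600,42,65,-167,12),(605,283,-85,-167,12),(45,294,-85,177,12),(400,257,-60,-40,12),(480,254,-60,-90,12),(675,151,-7.5,-209,60),
(740,79,35,-250,55),(742,217,-50,-250,55)]
q=[(130+a/4.7-.4,120+b/4.7-.4) for a,b,*_ in P]
W=lambda p,x,y:(p[0]+x*np.cos(p[2])-y*np.sin(p[2]),p[1]+x*np.sin(p[2])+y*np.cos(p[2]))
w=[1]*6+[0,1,1]
r=lambda p:np.ravel([w[i]*(np.array(proj(f,(*W(p,P[i][2],P[i][3]),P[i][4])))-q[i]) for i in range(len(P))])
s=least_squares(r,[500,100,0]);print('dock',s.x,np.round(r(s.x),1))
p=s.x;c,n=np.cos(p[2]),np.sin(p[2])
def D(u,v,z,sc=4.7,o=(130,120)):
    X=ray(f,o[0]+u/sc-.4,o[1]+v/sc-.4,z);dx,dy=X[0]-p[0],X[1]-p[1];return np.round(X[:2],1),np.round([c*dx+n*dy,-n*dx+c*dy],1)
print('wheel',D(675,151,60));print('pins',D(182,209,42),D(349,204,42),D(515,201,42),'pointer',D(418,246,15))
for nm,u,v,z in(('yel',216,156,76),('red',209,387,76),('jar',90,226,70),('pur',367,335,76),('turq',353,502,76)):print(nm,D(u,v,z,4.2,(290,120)))
for y in(100,0,-100):print('seat',y,np.round(W(p,0,y),1))
print('wheelcrest',W(p,-7.5,-209))
E
```

```text
dock [5.99620272e+02 1.47947313e+02 4.28942392e-02] [-0.2 -0.2  0.   0.5  0.2  0.6 -0.3  1.1 -0.3 -1.4 -0.  -1.2 -0.  -0.
  0.1 -0.   0.6  0.5]
wheel (array([600.2, -61.4]), array([  -8.4, -209.1]))
pins (array([561.2, 233.6]), array([-34.7,  87.2])) (array([566.2, 133.6]), array([-34. , -12.9])) (array([570.1,  33.8]), array([ -34.4, -112.8])) pointer (array([544. ,  93.2]), array([-57.9, -52.3]))
yel (array([ 588. , -249.4]), array([ -28.6, -396.5]))
red (array([ 435.5, -245.6]), array([-180.9, -386.2]))
jar (array([ 540.4, -167.1]), array([ -72.7, -312.2]))
pur (array([ 471.5, -349.8]), array([-149.3, -491.8]))
turq (array([ 362.1, -340.6]), array([-258.2, -477.9]))
seat 100 [595.3 247.9]
seat 0 [599.6 147.9]
seat -100 [603.9  48. ]
wheelcrest (np.float64(601.089317821565), np.float64(-61.18205330104118))
```

```bash
cat >> h.py <<'E'
DO=np.array([599.6,147.9]);A=.0429
def dk(X):
    d=np.array(X[:2])-DO;return np.array([np.cos(A)*d[0]+np.sin(A)*d[1],-np.sin(A)*d[0]+np.cos(A)*d[1]])
def go(x,y,z,dock=True):
    "shift in tool axes to reach target"
    o=get_obs();
    if dock: w=DO+np.array([np.cos(A)*x-np.sin(A)*y,np.sin(A)*x+np.cos(A)*y]);
    else: w=np.array([x,y])
    d=np.array([*w,z])-o['tcp_pos'];R=o['ee_rot'];ax=np.degrees(np.arctan2(R[1,0],R[0,0]))
    print('t',round(o['time_s'],2),'tcp',np.round(o['tcp_pos'],1),'dock',np.round(dk(o['tcp_pos']),1),'yaw',round(ax,2),'F',np.round(o['force'],1),'w',round(o['width'],3),'shift',np.round(R.T@d,1),'tilt',np.round(R[2],3))
E
python3 - <<'E'
from h import *
import pickle
f=pickle.load(open('top.pkl','rb'));print('spray cap',ray(f,487/1.55,150/1.55,170))
E
```

```text
spray cap [ 732.62213871 -160.85345615  170.        ]
```

Emit:
{"name": "drive_tool", "arguments": {"targets": "0 0 0 0 0 5.3 0;0 0 0 0 0 5.3 0;0 0 0 0 0 5.3 0;28 -28 0 0 0 0 0;28 -28 0 0 0 0 0;28 -28 0 0 0 0 0;28 -28 0 0 0 0 0;28 -28 0 0 0 0 0;28 -28 0 0 0 0 0;28 -28 0 0 0 0 0", "force": 60}}

```text
time_s: 0.93
tcp_pos: [361.5, -315.8, 208.4]
ee_rot: [[0.999, 0.043, -0.0], [0.043, -0.999, 0.0], [-0.0, -0.0, -1.0]]
force: [0.6, -0.7, -0.0]
width: -0.001
```

Emit:
{"name": "drive_tool", "arguments": {"targets": "28 -28 0 0 0 0 0;28 -28 0 0 0 0 0;28 -28 0 0 0 0 0;28 -28 0 0 0 0 0;28 -28 0 0 0 0 0;28 -28 0 0 0 0 0;28 -28 0 0 0 0 0;28 -28 0 0 0 0 0;0 0 0 0 0 0 0;0 0 0 0 0 0 0"}}

```text
time_s: 1.77
tcp_pos: [575.3, -82.4, 207.4]
ee_rot: [[0.999, 0.047, -0.003], [0.047, -0.999, 0.0], [-0.003, -0.0, -1.0]]
force: [0.4, -0.2, -0.5]
width: 0.002
```

```bash
python3 -c "
from h import *
go(-7.5,-209+8,100)"
```

```text
t 1.77 tcp [575.3 -82.4 207.4] dock [ -34.2 -229. ] yaw 2.7 F [ 0.4 -0.2 -0.5] w 0.002 shift [ 27.1 -27.8 107.3] tilt [-0.003 -0.    -1.   ]
```

Emit:
{"name": "drive_tool", "arguments": {"targets": "27 -31.5 0 0 0 0 0;0 0 35 0 0 0 0;0 0 35 0 0 0 0;0 0 35 0 0 0 0;0 0 30 0 0 0 0;0 0 4 0 0 0 0;0 0 0 0 0 0 0;0 0 0 0 0 0 0"}}

```text
time_s: 2.43
tcp_pos: [601.0, -52.7, 71.5]
ee_rot: [[0.999, 0.042, 0.002], [0.042, -0.999, -0.001], [0.002, 0.001, -1.0]]
force: [0.4, -0.8, 1.5]
width: 0.001
```

```bash
python3 -c "
from h import *
go(-7.5,-209+12,66)"
```

```text
t 2.43 tcp [601.  -52.7  71.5] dock [  -7.2 -200.4] yaw 2.41 F [ 0.4 -0.8  1.5] w 0.001 shift [-0.3 -3.4  5.5] tilt [ 0.002  0.001 -1.   ]
```

Emit:
{"name": "drive_tool", "arguments": {"targets": "0 -3 4 0 0 0 0;0 0 2 0 0 0 0;0 0 2 0 0 0 0;0 0 0 0 0 0 0;0 0 0 0 0 0 0"}}

```text
time_s: 2.85
tcp_pos: [600.6, -48.5, 62.4]
ee_rot: [[0.999, 0.043, 0.001], [0.043, -0.999, -0.0], [0.001, 0.0, -1.0]]
force: [0.3, -0.6, 0.5]
width: -0.001
```

Emit:
{"name": "drive_tool", "arguments": {"targets": "0 2 1 0 0 0 0;0 2 0.5 0 0 0 0;0 2 0 0 0 0 0;0 0 0 0 0 0 0"}}

```text
time_s: 3.18
tcp_pos: [600.6, -55.1, 60.2]
ee_rot: [[0.999, 0.043, -0.0], [0.043, -0.999, -0.0], [-0.0, 0.0, -1.0]]
force: [-0.4, 0.8, 0.3]
width: -0.005
```

Emit:
{"name": "drive_tool", "arguments": {"targets": "0 2 0 0 0 0 0;0 2 0 0 0 0 0;0 2 0 0 0 0 0"}}

```text
time_s: 3.43
tcp_pos: [600.9, -60.8, 60.3]
ee_rot: [[0.999, 0.043, 0.0], [0.043, -0.999, -0.0], [0.0, 0.0, -1.0]]
force: [-0.0, -0.1, -0.3]
width: -0.004
```

```bash
python3 -c "
from h import *
a=grab_frame('wrist');b=grab_frame('scene')
u,v=proj(b,[601,-61,64]);print(u,v);u,v=int(u),int(v)
c=cv2.resize(b['image'][v-45:v+45,u-55:u+55],(469,384),interpolation=cv2.INTER_CUBIC)
im=np.hstack([a['image'],c]);cv2.imwrite('pics/w1.png',cv2.resize(im,(800,313)))
print(proj(a,[601,-61,64]))"
```

```text
243.74025176903243 193.6840377260557
(np.float64(252.6820138717183), np.float64(238.9269283571558))
```

View pics/w1.png

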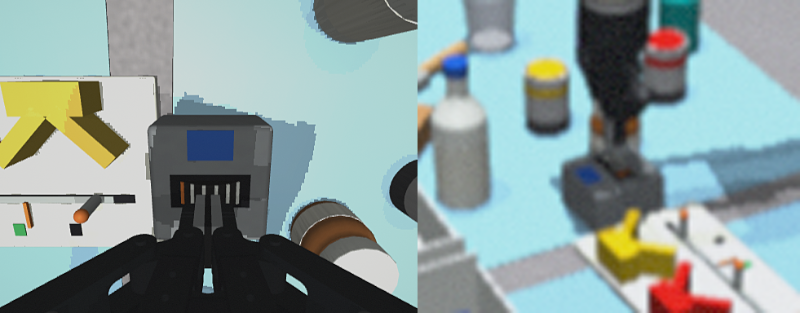

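Emit:
{"name": "drive_tool", "arguments": {"targets": "2 0 1 0 0 0 0;0 0 1 0 0 0 0;0 0 0 0 0 0 0"}}

```text
time_s: 3.78
tcp_pos: [602.8, -60.4, 58.0]
ee_rot: [[0.999, 0.043, -0.0], [0.043, -0.999, 0.0], [-0.0, -0.0, -1.0]]
force: [-0.0, 0.4, -0.2]
width: -0.004
```

Emit:
{"name": "drive_tool", "arguments": {"targets": "0 0 1 0 0 0 0;0 0 0 0 0 0 0;0 0 0 0 0 0 0"}}

```text
time_s: 4.03
tcp_pos: [602.8, -60.4, 57.2]
ee_rot: [[0.999, 0.043, -0.0], [0.043, -0.999, -0.0], [-0.0, 0.0, -1.0]]
force: [-0.4, -0.7, -0.5]
width: 0.0
```

```bash
python3 -c "
from h import *
a=grab_frame('wrist');save(a,'w2',(170,130,350,290),4.4)
for z in (57,64): print([round(q) for q in (np.array(proj(a,[602.8,-60.4,z]))-[170,130])*4.4])
for p in ((-50,-250),(35,-250),(35,-168),(-50,-168)):
  w=DO+np.array([np.cos(A)*p[0]-np.sin(A)*p[1],np.sin(A)*p[0]+np.cos(A)*p[1]]);print(p,[round(q) for q in (np.array(proj(a,[*w,55]))-[170,130])*4.4])
"
```

```text
[362, 467]
[362, 491]
(-50, -250) [677, 767]
(35, -250) [722, 137]
(35, -168) [15, 136]
(-50, -168) [60, 767]
```

View pics/w2.png

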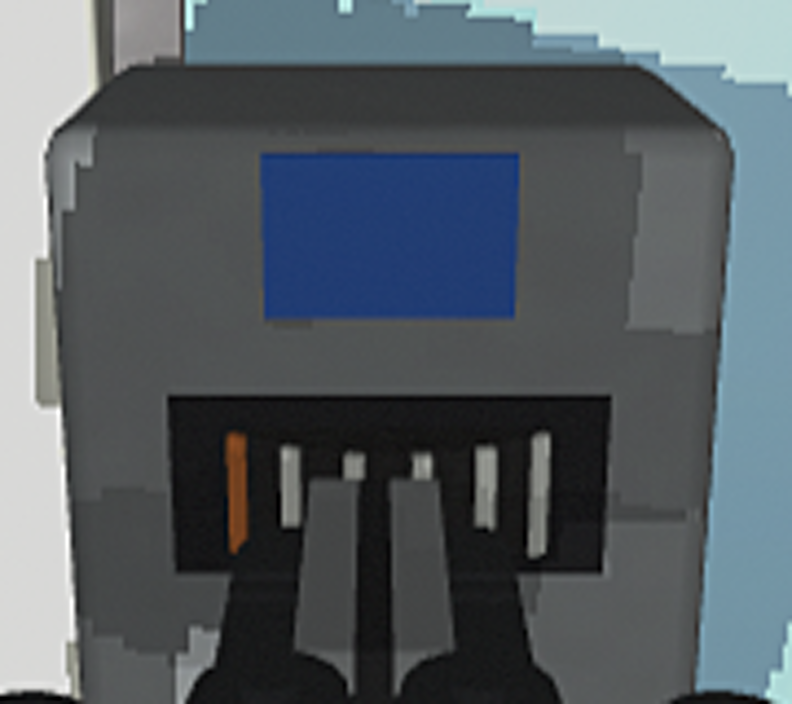

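Emit:
{"name": "drive_tool", "arguments": {"targets": "-2 0 1 0 0 0 0;0 0 0 0 0 0 0;0 0 0 0 0 0 0"}}

```text
time_s: 4.33
tcp_pos: [600.7, -60.5, 56.2]
ee_rot: [[0.999, 0.043, -0.0], [0.043, -0.999, -0.0], [-0.0, 0.0, -1.0]]
force: [0.2, -0.4, -0.4]
width: -0.006
```

Emit:
{"name": "drive_tool", "arguments": {"targets": "0 0 1 0 0 0 0;0 0 0 0 0 0 0;0 0 0 0 0 0 0"}}

```text
time_s: 4.58
tcp_pos: [600.8, -60.5, 55.2]
ee_rot: [[0.999, 0.043, -0.0], [0.043, -0.999, -0.0], [-0.0, 0.0, -1.0]]
force: [-0.8, 0.2, 0.6]
width: 0.001
```

Emit:
{"name": "drive_tool", "arguments": {"targets": "0 0 1 0 0 0 0;0 0 0 0 0 0 0;0 0 0 0 0 0 0"}}

```text
time_s: 4.83
tcp_pos: [600.8, -60.6, 54.2]
ee_rot: [[0.999, 0.043, -0.0], [0.043, -0.999, -0.0], [-0.0, 0.0, -1.0]]
force: [1.1, 0.5, -0.6]
width: 0.003
```

```bash
python3 -c "
from h import *
a=grab_frame('wrist');b=grab_frame('scene')
u,v=proj(b,[601,-61,60]);x0,y0=int(u)-30,int(v)-25
w=[DO+np.array([np.cos(A)*p[0]-np.sin(A)*p[1],np.sin(A)*p[0]+np.cos(A)*p[1]]) for p in ((-50,-250),(35,-250),(35,-168),(-50,-168))]
im=cv2.resize(b['image'][y0:y0+50,x0:x0+60],None,fx=8,fy=8,interpolation=cv2.INTER_CUBIC)
for q in w:
  c=(np.array(proj(b,[*q,55]))-[x0,y0])*8+4; cv2.circle(im,tuple(int(i) for i in c),3,(0,255,0),-1)
c=(np.array(proj(b,get_obs()['tcp_pos']))-[x0,y0])*8+4; cv2.circle(im,tuple(int(i) for i in c),3,(255,0,255),-1)
c=cv2.resize(a['image'][200:280,200:310],None,fx=3,fy=3,interpolation=cv2.INTER_CUBIC)
o=np.zeros((400,820,3),np.uint8);o[:,:480]=im;o[:240,485:815]=c;cv2.imwrite('pics/s2.png',o[:,:800])
"
```

```text
(no output)
```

View pics/s2.png

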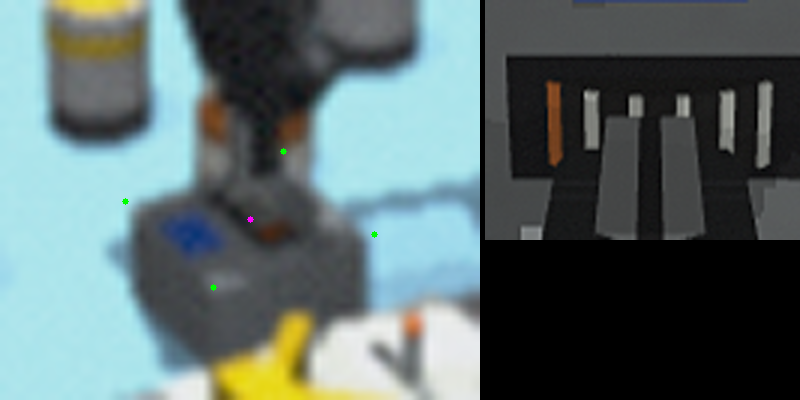

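Emit:
{"name": "drive_tool", "arguments": {"targets": "0 3 1 0 0 0 0;0 0 1 0 0 0 0;0 0 0 0 0 0 0;0 0 0 0 0 0 0"}}

```text
time_s: 5.27
tcp_pos: [600.9, -63.6, 52.1]
ee_rot: [[0.999, 0.043, -0.0], [0.043, -0.999, 0.0], [-0.0, -0.0, -1.0]]
force: [-1.0, -0.2, 0.3]
width: 0.001
```

Emit:
{"name": "drive_tool", "arguments": {"targets": "0 0 1 0 0 0 0;0 0 1 0 0 0 0;0 0 0 0 0 0 0;0 0 0 0 0 0 0"}}

```text
time_s: 5.6
tcp_pos: [600.9, -63.5, 50.2]
ee_rot: [[0.999, 0.043, -0.0], [0.043, -0.999, -0.0], [-0.0, 0.0, -1.0]]
force: [0.6, 0.8, -0.4]
width: 0.001
```

Emit:
{"name": "drive_tool", "arguments": {"targets": "0 0 1 0 0 0 0;0 0 1 0 0 0 0;0 0 0 0 0 0 0;0 0 0 0 0 0 0"}}

```text
time_s: 5.93
tcp_pos: [600.9, -63.5, 48.2]
ee_rot: [[0.999, 0.043, -0.0], [0.043, -0.999, -0.0], [-0.0, 0.0, -1.0]]
force: [0.4, 0.7, -0.8]
width: 0.001
```

```bash
python3 -c "
from h import *
a=grab_frame('wrist');R=np.array(a['R']);o=-R.T@np.array(a['t']);t=get_obs()['tcp_pos'];print('cam rel tcp',o-t,'fwd',R[2]);go(0,0,0)
print(get_obs()['tau'],get_obs()['force'])
save(a,'w3',(150,120,370,285),3.6)"
```

```text
cam rel tcp [ 73.92791815   2.10776696 165.35139441] fwd [-0.29014577 -0.01299833 -0.95689418]
t 5.98 tcp [600.9 -63.5  48.3] dock [  -7.7 -211.3] yaw 2.48 F [0.2 0.1 0.4] w 0.0 shift [   7.8 -211.3   48.2] tilt [-0.  0. -1.]
[ 1.86714817e-03 -4.16733706e+01 -2.92068619e+01 -1.57234776e-04
  3.07179966e-03  8.37031990e-06] [0.17161504 0.05599594 0.43262064]
```

View pics/w3.png

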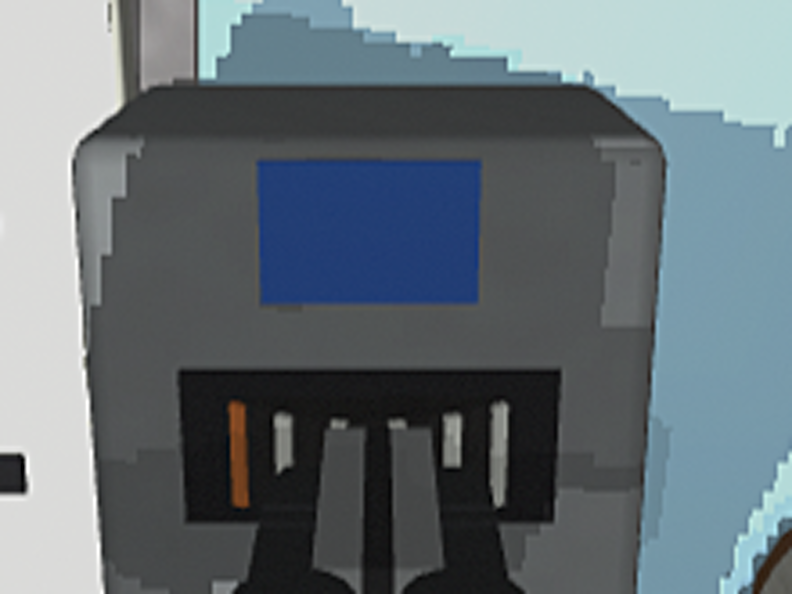

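Emit:
{"name": "drive_tool", "arguments": {"targets": "0 0 1 0 0 0 0;0 0 1 0 0 0 0;0 0 0 0 0 0 0;0 0 0 0 0 0 0"}}

```text
time_s: 6.32
tcp_pos: [600.9, -63.5, 46.2]
ee_rot: [[0.999, 0.043, -0.0], [0.043, -0.999, -0.0], [-0.0, 0.0, -1.0]]
force: [0.2, 0.0, -0.4]
width: -0.001
```

Emit:
{"name": "drive_tool", "arguments": {"targets": "0 0 1 0 0 0 0;0 0 1 0 0 0 0;0 0 0 0 0 0 0;0 0 0 0 0 0 0"}}

```text
time_s: 6.65
tcp_pos: [600.9, -63.5, 44.2]
ee_rot: [[0.999, 0.043, -0.0], [0.043, -0.999, -0.0], [-0.0, 0.0, -1.0]]
force: [0.0, -0.5, 0.4]
width: -0.0
```

Emit:
{"name": "drive_tool", "arguments": {"targets": "0 0 1 0 0 0 0;0 0 1 0 0 0 0;0 0 0 0 0 0 0;0 0 0 0 0 0 0"}}

```text
time_s: 6.98
tcp_pos: [600.9, -63.5, 42.2]
ee_rot: [[0.999, 0.043, -0.0], [0.043, -0.999, -0.0], [-0.0, 0.0, -1.0]]
force: [-0.5, 0.6, -0.4]
width: -0.002
```

Emit:
{"name": "drive_tool", "arguments": {"targets": "0 0 1 0 0 0 0;0 0 1 0 0 0 0;0 0 0 0 0 0 0;0 0 0 0 0 0 0"}}

```text
time_s: 7.32
tcp_pos: [601.2, -63.6, 41.5]
ee_rot: [[0.999, 0.043, 0.001], [0.043, -0.999, -0.0], [0.001, 0.0, -1.0]]
force: [-1.8, -0.2, 5.7]
width: -0.002
```

Emit:
{"name": "drive_tool", "arguments": {"targets": "0 0 1 0 0 0 0;0 0 1 0 0 0 0;0 0 0 0 0 0 0;0 0 0 0 0 0 0"}}

```text
time_s: 7.65
tcp_pos: [601.4, -63.6, 41.4]
ee_rot: [[0.999, 0.043, 0.002], [0.043, -0.999, -0.001], [0.002, 0.001, -1.0]]
force: [-4.8, 0.9, 11.9]
width: -0.002
```

Emit:
{"name": "drive_tool", "arguments": {"targets": "0 0 1 0 0 0 0;0 0 0 0 0 0 0;0 0 0 0 0 0 0"}}

```text
time_s: 7.9
tcp_pos: [601.4, -63.7, 41.3]
ee_rot: [[0.999, 0.043, 0.002], [0.043, -0.999, -0.001], [0.002, 0.001, -1.0]]
force: [-6.6, 0.6, 14.8]
width: -0.001
```

Emit:
{"name": "drive_tool", "arguments": {"targets": "0 3 0 0 0 0 0;0 3 0 0 0 0 0;0 3 0 0 0 0 0;0 3 0 0 0 0 0;0 0 0 0 0 0 0"}}

```text
time_s: 8.32
tcp_pos: [602.0, -77.2, 39.8]
ee_rot: [[0.999, 0.043, 0.002], [0.043, -0.999, -0.003], [0.002, 0.003, -1.0]]
force: [-4.0, -2.0, 10.5]
width: 0.002
```

```bash
python3 -c "
from h import *
a=grab_frame('wrist');b=grab_frame('top');go(-7.5,-199,50);save(b,'t1',(200,160,270,190),4)
p=(200,160);x=cv2.resize(b['image'][150:190,195:245],None,fx=8,fy=8,interpolation=cv2.INTER_CUBIC)
y=cv2.resize(a['image'][180:330,:],None,fx=.8,fy=.8)
o=np.zeros((320,400+410,3),np.uint8);o[:320,:400]=x;o[:120,400:]=y[:,:410];cv2.imwrite('pics/t1.png',o[:,:800])"
```

```text
t 8.42 tcp [602.  -77.1  39.9] dock [  -7.2 -224.9] yaw 2.45 F [-3.8 -2.5  9.6] w 0.0 shift [ -0.2 -25.9 -10.2] tilt [ 0.002  0.003 -1.   ]
```

View pics/t1.png

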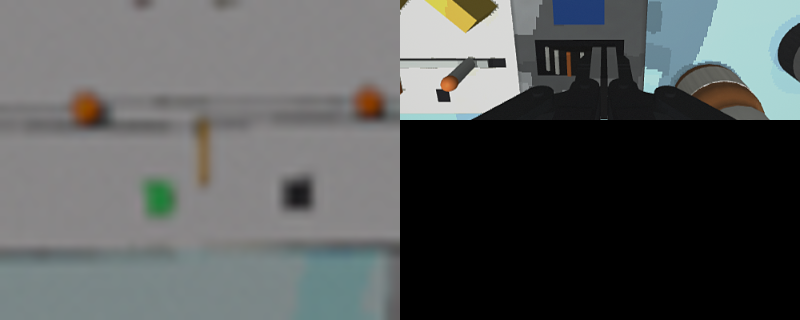

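Emit:
{"name": "drive_tool", "arguments": {"targets": "0 0 -10 0 0 0 0;0 -25 0 0 0 0 0;0 0 10 0 0 0 0;0 0 0 0 0 0 0;0 5 0 0 0 0 0;0 5 0 0 0 0 0;0 5 0 0 0 0 0;0 5 0 0 0 0 0;0 5 0 0 0 0 0;0 0 0 0 0 0 0"}}

```text
time_s: 9.25
tcp_pos: [603.9, -77.2, 39.8]
ee_rot: [[0.999, 0.043, 0.006], [0.043, -0.999, -0.002], [0.006, 0.003, -1.0]]
force: [0.9, -2.4, 8.4]
width: -0.001
```

```bash
cat >> h.py <<'E'
def gate():
    b=grab_frame('top');im=b['image'];hsv=cv2.cvtColor(im,cv2.COLOR_BGR2HSV)
    m=((hsv[...,0]>4)&(hsv[...,0]<20)&(hsv[...,1]>110)&(hsv[...,2]>60)).astype(np.uint8)
    n,l,s,c=cv2.connectedComponentsWithStats(m);r=[]
    for i in range(1,n):
        d=dk(ray(b,c[i][0],c[i][1],42))
        if abs(d[0]+35)<6 and -160<d[1]<125 and s[i][4]>3:
            g=d[1]+150; r.append(round(float(g%100),1))
    print('gate pins',r)
E
python3 -c "
from h import *
gate();go(-7.5,-201,37)"
```

```text
gate pins [23.3, 23.2, 22.6]
t 9.3 tcp [603.9 -77.2  39.9] dock [  -5.4 -225. ] yaw 2.46 F [ 0.7 -1.9  7.2] w -0.001 shift [ -2.1 -24.1   2.8] tilt [ 0.006  0.003 -1.   ]
```

Emit:
{"name": "drive_tool", "arguments": {"targets": "-2 0 -10 0 0 0 0;0 -25 0 0 0 0 0;0 0 10 0 0 0 0;0 0 0 0 0 0 0;0 5 0 0 0 0 0;0 5 0 0 0 0 0;0 5 0 0 0 0 0;0 5 0 0 0 0 0;0 5 0 0 0 0 0;0 0 0 0 0 0 0"}}

```text
time_s: 10.13
tcp_pos: [601.2, -77.4, 39.8]
ee_rot: [[0.999, 0.043, 0.005], [0.043, -0.999, -0.003], [0.005, 0.003, -1.0]]
force: [0.5, -1.6, 9.8]
width: 0.001
```

Emit:
{"name": "drive_tool", "arguments": {"targets": "0 0 -10 0 0 0 0;0 -25 0 0 0 0 0;0 0 10 0 0 0 0;0 0 0 0 0 0 0;0 5 0 0 0 0 0;0 5 0 0 0 0 0;0 5 0 0 0 0 0;0 5 0 0 0 0 0;0 5 0 0 0 0 0;0 0 0 0 0 0 0"}}

```text
time_s: 10.97
tcp_pos: [601.1, -77.4, 39.8]
ee_rot: [[0.999, 0.043, 0.004], [0.043, -0.999, -0.003], [0.004, 0.003, -1.0]]
force: [0.4, -1.4, 10.6]
width: 0.001
```

```bash
python3 -c "
from h import *
gate();go(-7.5,-201,37)"
```

```text
gate pins [3.8, 3.0, 2.9]
t 11.02 tcp [601.1 -77.4  39.8] dock [  -8.2 -225.2] yaw 2.47 F [ 0.4 -2.5  9.7] w -0.002 shift [  0.7 -24.2   2.7] tilt [ 0.004  0.003 -1.   ]
```

Emit:
{"name": "drive_tool", "arguments": {"targets": "0 0 -10 0 0 0 0;0 -25 0 0 0 0 0;0 0 10 0 0 0 0;0 0 0 0 0 0 0;0 5 0 0 0 0 0;0 5 0 0 0 0 0;0 5 0 0 0 0 0;0 2 0 0 0 0 0;0 0 0 0 0 0 0;0 0 -20 0 0 0 0"}}

```text
time_s: 11.85
tcp_pos: [596.8, -66.0, 54.5]
ee_rot: [[0.999, 0.045, -0.006], [0.045, -0.999, 0.003], [-0.006, -0.003, -1.0]]
force: [-0.6, -1.1, -0.6]
width: -0.004
```

Emit:
{"name": "drive_tool", "arguments": {"targets": "0 0 -40 0 0 0 75;0 0 -40 0 0 0 75;0 0 0 0 0 0 75;0 0 0 0 0 0 75"}}

```text
time_s: 12.18
tcp_pos: [600.7, -67.9, 140.4]
ee_rot: [[0.999, 0.044, 0.006], [0.044, -0.999, -0.001], [0.005, 0.002, -1.0]]
force: [0.4, 0.2, 0.3]
width: 0.564
```

```bash
python3 -c "
from h import *
gate();b=grab_frame('top');go(588,-249,150,False)
hsv=cv2.cvtColor(b['image'],cv2.COLOR_BGR2HSV)
for n,lo,hi in(('yel',22,34),('red',0,6)):
  m=((hsv[...,0]>=lo)&(hsv[...,0]<=hi)&(hsv[...,1]>140)&(hsv[...,2]>60)).astype(np.uint8);m[:,:290]=0;m[:120]=0;m[260:]=0
  nn,l,s,c=cv2.connectedComponentsWithStats(m)
  for i in range(1,nn):
    if s[i][4]>40: print(n,c[i],s[i],ray(b,*c[i],76))
"
```

```text
gate pins [99.7, 0.0]
t 12.28 tcp [598.2 -67.4 135.7] dock [ -10.6 -215.1] yaw 2.5 F [-0.5  0.6 -0.9] w 0.736 shift [-18.2 180.9 -14.3] tilt [-0.003 -0.001 -1.   ]
yel [341.34736842 156.20526316] [334 149  16  16 190] [ 589.53849039 -250.31747449   76.        ]
red [339.61256545 211.90575916] [332 205  16  15 191] [ 435.02068828 -246.33545517   76.        ]
```

Emit:
{"name": "drive_tool", "arguments": {"targets": "-4 36 0 0 0 0 80;-3 36 0 0 0 0 80;-3 36 0 0 0 0 80;-3 36 0 0 0 0 80;-3 37 0 0 0 0 80;0 0 0 0 0 0 80;0 0 0 0 0 0 80;0 0 0 0 0 0 80"}}

```text
time_s: 12.95
tcp_pos: [589.9, -248.3, 134.7]
ee_rot: [[0.999, 0.043, -0.004], [0.043, -0.999, 0.003], [-0.004, -0.003, -1.0]]
force: [0.6, 0.6, -0.6]
width: 0.941
```

```bash
cat >> h.py <<'E'
def lid(name,H=76,cam='wrist',show=None):
    b=grab_frame(cam);hsv=cv2.cvtColor(b['image'],cv2.COLOR_BGR2HSV);h=hsv[...,0]
    m=((h>=20)&(h<=34) if name=='yel' else (h<=6)|(h>176));m=(m&(hsv[...,1]>140)&(hsv[...,2]>60)).astype(np.uint8)
    n,l,s,c=cv2.connectedComponentsWithStats(m)
    for i in range(1,n):
        if s[i][4]>(30 if cam=='top' else 250): X=ray(b,*c[i],H);print(name,cam,np.round(c[i]),s[i],np.round(X,1),'dock',np.round(dk(X),1))
    if show: save(b,show)
E
python3 -c "
from h import *
lid('yel',76,'wrist','y1');go(589,-250,100,False)"
```

```text
yel wrist [258. 203.] [ 226  173   65   61 3080] [ 589.1 -252.    76. ] dock [ -27.6 -399.1]
t 13.0 tcp [ 590.3 -247.7  135.4] dock [ -26.2 -394.9] yaw 2.53 F [-0.1 -0.9  0.7] w 0.933 shift [-1.3  2.3 35.4] tilt [-0.003 -0.002 -1.   ]
```

View pics/y1.png

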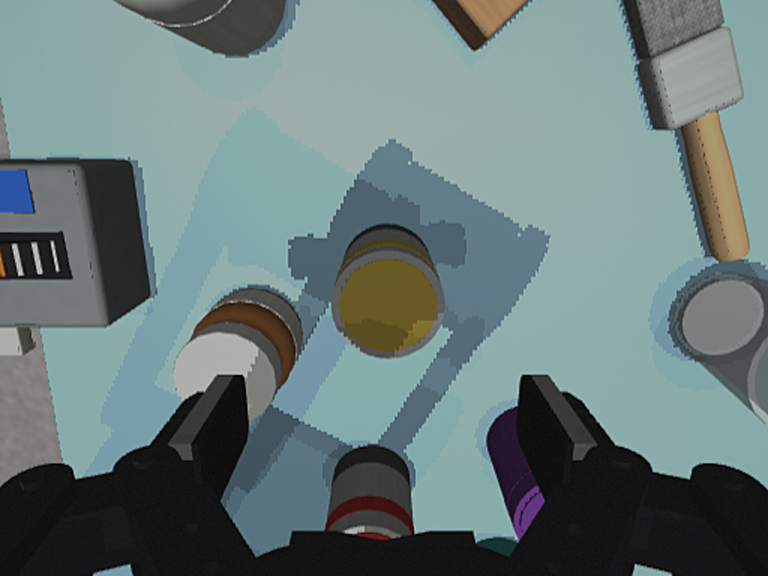

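Emit:
{"name": "drive_tool", "arguments": {"targets": "-1 3.5 20 0 0 0 74;0 0 30 0 0 0 74;0 0 30 0 0 0 74;0 0 25 0 0 0 74;0 0 10 0 0 0 74;0 0 0 0 0 0 74;0 0 0 0 0 0 74"}}

```text
time_s: 13.58
tcp_pos: [590.4, -251.6, 22.5]
ee_rot: [[0.999, 0.045, -0.0], [0.045, -0.999, 0.0], [-0.0, -0.0, -1.0]]
force: [0.4, 0.9, 0.4]
width: 0.862
```

```bash
python3 -c "
from h import *
go(589,-252,20,False)"
```

```text
t 13.58 tcp [ 590.4 -251.6   22.5] dock [ -26.3 -398.7] yaw 2.57 F [0.4 0.9 0.4] w 0.862 shift [-1.4  0.3  2.5] tilt [-0. -0. -1.]
```

Emit:
{"name": "drive_tool", "arguments": {"targets": "-1 0 2 0 0 0 74;0 0 0 0 0 0 20;0 0 0 0 0 0 20;0 0 0 0 0 0 20;0 0 0 0 0 0 20;0 0 0 0 0 0 20;0 0 0 0 0 0 20;0 0 0 0 0 0 20", "force": 50}}

```text
time_s: 14.25
tcp_pos: [590.7, -253.4, 22.9]
ee_rot: [[0.999, 0.043, 0.004], [0.043, -0.999, -0.002], [0.004, 0.002, -1.0]]
force: [0.1, 1.3, 5.5]
width: 0.623
```

```bash
python3 -c "
from h import *
lid('yel',76,'wrist','y2');go(589,-252,20,False)"
```

```text
yel wrist [255. 223.] [195 210 121  49 981] [ 619.2 -253.2   76. ] dock [   2.4 -401.6]
yel wrist [255. 294.] [ 196  243  119  104 9652] [ 589.7 -254.5   76. ] dock [ -27.2 -401.6]
t 14.3 tcp [ 590.7 -253.4   22.9] dock [ -26.1 -400.5] yaw 2.48 F [ 0.3 -0.2  6. ] w 0.619 shift [-1.6 -1.4  2.9] tilt [ 0.004  0.002 -1.   ]
```

View pics/y2.png

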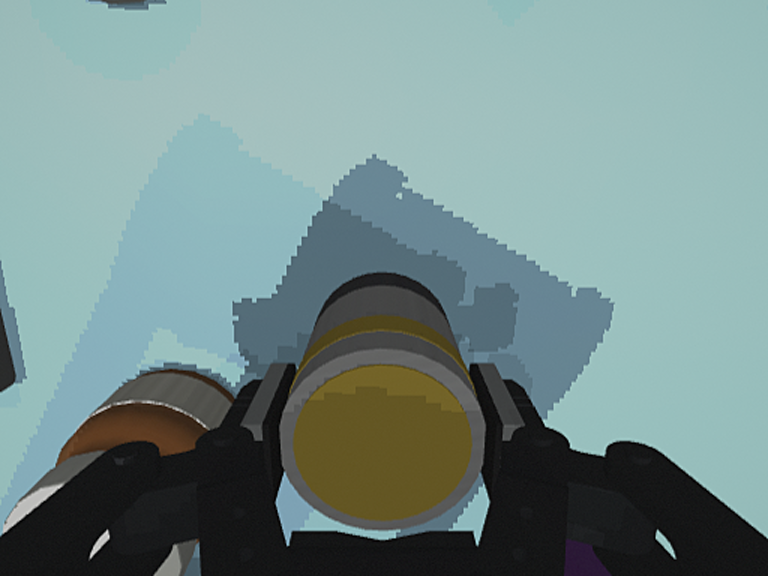

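```bash
sed -i 's/^DO=.*;A=/DO=np.array([600.0,145.3]);A=/' h.py; python3 -c "
from h import *
go(-8,-100,125)"
```

```text
t 14.3 tcp [ 590.7 -253.4   22.9] dock [ -26.4 -397.9] yaw 2.48 F [ 0.3 -0.2  6. ] w 0.619 shift [  18.9 -297.7 -102.6] tilt [ 0.004  0.002 -1.   ]
```

Emit:
{"name": "drive_tool", "arguments": {"targets": "0 0 -20 0 0 0 20;0 0 -40 0 0 0 20;0 0 -40 0 0 0 20;0 0 0 0 0 0 20;0 0 0 0 0 0 20"}}

```text
time_s: 14.72
tcp_pos: [591.0, -253.9, 124.4]
ee_rot: [[0.999, 0.043, 0.007], [0.043, -0.999, -0.004], [0.007, 0.004, -1.0]]
force: [0.1, 0.6, -1.8]
width: 0.615
```

```bash
python3 -c "
from h import *
go(-8,-100,125)"
```

```text
t 14.72 tcp [ 591.  -253.9  124.4] dock [ -26.1 -398.4] yaw 2.47 F [ 0.1  0.6 -1.8] w 0.615 shift [  18.2 -298.4   -1.7] tilt [ 0.007  0.004 -1.   ]
```

Emit:
{"name": "drive_tool", "arguments": {"targets": "1.8 -33 0 0 0 0 20;1.8 -33 0 0 0 0 20;1.8 -33 0 0 0 0 20;1.8 -33 0 0 0 0 20;1.8 -33 0 0 0 0 20;1.8 -33 0 0 0 0 20;1.8 -33 0 0 0 0 20;1.8 -33 0 0 0 0 20;1.8 -34 0 0 0 0 20;0 0 0 0 0 0 20"}}

```text
time_s: 15.55
tcp_pos: [590.2, 52.2, 117.2]
ee_rot: [[0.999, 0.05, -0.006], [0.05, -0.999, 0.005], [-0.005, -0.005, -1.0]]
force: [-0.5, 0.2, -2.7]
width: 0.624
```

Emit:
{"name": "drive_tool", "arguments": {"targets": "0 0 0 0 0 0 20;0 0 0 0 0 0 20;0 0 0 0 0 0 20"}}

```text
time_s: 15.8
tcp_pos: [591.7, 44.6, 118.8]
ee_rot: [[0.999, 0.042, -0.003], [0.042, -0.999, -0.001], [-0.003, 0.001, -1.0]]
force: [-0.5, -0.4, -2.7]
width: 0.618
```

```bash
python3 -c "
from h import *
go(-8,-100,45);lid('yel',178,'wrist','y3')
a=grab_frame('wrist')
for x,y,z in((0,-100,46),(38,-100,46),(-6,-144,46),(-6,-56,46)):
  w=DO+np.array([np.cos(A)*x-np.sin(A)*y,np.sin(A)*x+np.cos(A)*y]);print((x,y),np.round(np.array(proj(a,[*w,z]))*1.5))"
```

```text
t 15.8 tcp [591.7  44.6 118.8] dock [ -12.6 -100.2] yaw 2.41 F [-0.5 -0.4 -2.7] w 0.618 shift [ 4.8 -0.2 73.7] tilt [-0.003  0.001 -1.   ]
yel wrist [251. 136.] [ 193   92  119   83 3012] [652.7  47.1 178. ] dock [  48.4 -100.4]
yel wrist [254. 223.] [194 210 122  48 979] [623.2  44.9 178. ] dock [  18.9 -101.3]
yel wrist [255. 294.] [ 196  243  119  104 9642] [595.2  43.6 178. ] dock [  -9.2 -101.4]
(0, -100) [378. 270.]
(38, -100) [378. 192.]
(-6, -144) [467. 282.]
(-6, -56) [290. 282.]
```

View pics/y3.png

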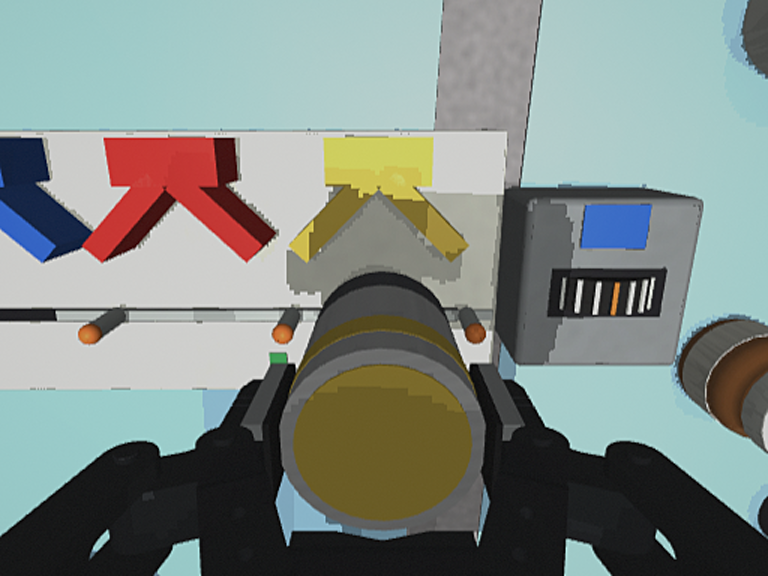

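Emit:
{"name": "drive_tool", "arguments": {"targets": "4 0 25 0 0 0 20;0 0 25 0 0 0 20;0 0 20 0 0 0 20;0 0 8 0 0 0 20;0 0 0 0 0 0 20;0 0 0 0 0 0 20;0 0 2 0 0 0 20;0 0 2 0 0 0 20;0 0 0 0 0 0 20;0 0 0 0 0 0 20"}}

```text
time_s: 16.73
tcp_pos: [597.0, 45.9, 39.2]
ee_rot: [[0.999, 0.043, 0.002], [0.043, -0.999, -0.0], [0.002, 0.0, -1.0]]
force: [-0.3, 0.5, -1.6]
width: 0.616
```

```bash
python3 -c "
from h import *
go(0,-100,35)"
```

```text
t 16.73 tcp [597.   45.9  39.2] dock [ -7.3 -99.2] yaw 2.48 F [-0.3  0.5 -1.6] w 0.616 shift [7.3 0.8 4.2] tilt [ 0.002  0.    -1.   ]
```

Emit:
{"name": "drive_tool", "arguments": {"targets": "0 0 2 0 0 0 20;0 0 2 0 0 0 20;0 0 0 0 0 0 20;0 0 0 0 0 0 20"}}

```text
time_s: 17.07
tcp_pos: [596.8, 45.9, 34.9]
ee_rot: [[0.999, 0.043, 0.001], [0.043, -0.999, -0.0], [0.001, 0.0, -1.0]]
force: [-0.1, 0.6, 1.0]
width: 0.617
```

Contact with the deck is just beginning. Next I'll push towards +x until the V stops it.

Emit:
{"name": "drive_tool", "arguments": {"targets": "0 0 0.5 0 0 0 20;2 0 0 0 0 0 20;2 0 0 0 0 0 20;2 0 0 0 0 0 20;1 0 0 0 0 0 20;0 0 0 0 0 0 20;0 0 0 0 0 0 20"}}

```text
time_s: 17.65
tcp_pos: [603.5, 46.2, 35.0]
ee_rot: [[0.999, 0.043, 0.0], [0.043, -0.999, -0.0], [0.0, 0.0, -1.0]]
force: [-3.6, -0.5, 5.7]
width: 0.615
```

Emit:
{"name": "drive_tool", "arguments": {"targets": "1 0 0 0 0 0 20;1 0 0 0 0 0 20;0 0 0 0 0 0 20;0 0 0 0 0 0 20"}}

```text
time_s: 17.98
tcp_pos: [605.4, 46.3, 35.0]
ee_rot: [[0.999, 0.043, 0.0], [0.043, -0.999, -0.0], [0.0, 0.0, -1.0]]
force: [-3.9, -0.6, 5.7]
width: 0.618
```

Emit:
{"name": "drive_tool", "arguments": {"targets": "1 0 0 0 0 0 20;1 0 0 0 0 0 20;0 0 0 0 0 0 20;0 0 0 0 0 0 20"}}

```text
time_s: 18.32
tcp_pos: [606.4, 46.3, 35.1]
ee_rot: [[0.999, 0.043, -0.002], [0.043, -0.999, -0.0], [-0.002, 0.0, -1.0]]
force: [-6.3, -1.3, 8.8]
width: 0.617
```

Emit:
{"name": "drive_tool", "arguments": {"targets": "1 0 0 0 0 0 20;1 0 0 0 0 0 20;0 0 0 0 0 0 20;0 0 0 0 0 0 20"}}

```text
time_s: 18.65
tcp_pos: [606.6, 46.4, 35.1]
ee_rot: [[0.999, 0.043, -0.006], [0.043, -0.999, -0.0], [-0.006, 0.0, -1.0]]
force: [-11.7, 0.0, 12.1]
width: 0.614
```

Emit:
{"name": "drive_tool", "arguments": {"targets": "-2 0 -1 0 0 0 20;0 0 0 0 0 0 20;0 0 0 0 0 0 75;0 0 0 0 0 0 75;0 0 0 0 0 0 75;0 0 0 0 0 0 75;0 0 0 0 0 0 75;0 0 -20 0 0 0 75;0 0 -40 0 0 0 75;0 0 -40 0 0 0 75"}}

```text
time_s: 19.48
tcp_pos: [605.9, 46.4, 133.2]
ee_rot: [[0.999, 0.043, -0.006], [0.043, -0.999, 0.0], [-0.006, -0.0, -1.0]]
force: [0.6, -0.1, 1.2]
width: 0.879
```

```bash
python3 -c "
from h import *
gate();lid('yel',88,'top');lid('yel',88,'wrist','y4')
go(435,-248,135,False);lid('red',76,'top')
a=grab_frame('wrist')
for x,y,z in((0,-100,88),):
  w=DO+np.array([np.cos(A)*x-np.sin(A)*y,np.sin(A)*x+np.cos(A)*y]);print((x,y),np.round(np.array(proj(a,[*w,z]))*1.5))"
```

```text
gate pins [2.3, 2.7]
yel top [235. 151.] [227 147  16   9  86] [595.2  44.8  88. ] dock [  -9.1 -100.2]
yel wrist [253. 152.] [ 201  120  105   74 3526] [649.6  48.   88. ] dock [ 45.4 -99.3]
yel wrist [254. 215.] [ 222  185   64   61 3072] [605.   45.4  88. ] dock [   0.7 -100. ]
t 19.63 tcp [610.8  46.3 140.6] dock [  6.5 -99.4] yaw 2.48 F [ 0.1 -0.6 -0.7] w 0.88 shift [-188.4  286.4    3.7] tilt [ 0.011  0.001 -1.   ]
red top [191. 139.] [185 130  11  20  97] [628.2 166.6  76. ] dock [29.1 20.1]
red top [340. 212.] [332 205  16  15 191] [ 435.  -246.3   76. ] dock [-181.6 -384.2]
(0, -100) [381. 320.]
```

View pics/y4.png

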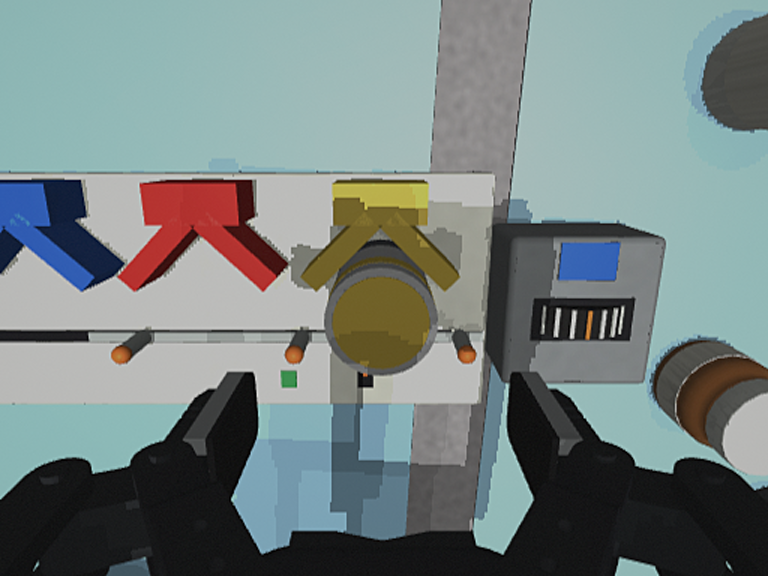

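Emit:
{"name": "drive_tool", "arguments": {"targets": "-21 32 0 0 0 0 78;-21 32 0 0 0 0 78;-21 32 0 0 0 0 78;-21 32 0 0 0 0 78;-21 32 0 0 0 0 78;-21 32 0 0 0 0 78;-21 32 0 0 0 0 78;-21 32 0 0 0 0 78;-20 31 0 0 0 0 78;0 0 0 0 0 0 78"}}

```text
time_s: 20.57
tcp_pos: [427.8, -253.0, 132.5]
ee_rot: [[0.999, 0.036, -0.005], [0.036, -0.999, -0.001], [-0.005, 0.001, -1.0]]
force: [0.2, 0.3, -0.3]
width: 0.911
```

Emit:
{"name": "drive_tool", "arguments": {"targets": "0 0 0 0 0 0 78;0 0 0 0 0 0 78;0 0 0 0 0 0 78"}}

```text
time_s: 20.82
tcp_pos: [432.1, -247.3, 133.7]
ee_rot: [[0.999, 0.045, -0.001], [0.045, -0.999, 0.002], [-0.001, -0.002, -1.0]]
force: [0.6, 0.1, -0.5]
width: 0.911
```

```bash
python3 -c "
from h import *
lid('red',76,'wrist');go(436,-249,20,False)"
```

```text
red wrist [254. 199.] [ 222  168   65   62 3161] [ 435. -248.   76.] dock [-181.7 -385.9]
t 20.87 tcp [ 432.4 -247.2  134. ] dock [-184.3 -384.9] yaw 2.59 F [ 0.1  0.  -0.2] w 0.914 shift [  3.6   2.1 114. ] tilt [-0.001 -0.001 -1.   ]
```

Emit:
{"name": "drive_tool", "arguments": {"targets": "3 1.3 20 0 0 0 74;0 0 30 0 0 0 74;0 0 30 0 0 0 74;0 0 24 0 0 0 74;0 0 9 0 0 0 74;0 0 0 0 0 0 74;0 0 0 0 0 0 74;0 0 0 0 0 0 74"}}

```text
time_s: 21.53
tcp_pos: [436.7, -250.3, 23.8]
ee_rot: [[0.999, 0.044, 0.003], [0.044, -0.999, -0.002], [0.003, 0.002, -1.0]]
force: [0.8, -0.4, 0.7]
width: 0.866
```

Emit:
{"name": "drive_tool", "arguments": {"targets": "0 0 0 0 0 0 20;0 0 0 0 0 0 20;0 0 0 0 0 0 20;0 0 0 0 0 0 20;0 0 0 0 0 0 20;0 0 0 0 0 0 20;0 0 0 0 0 0 20", "force": 50}}

```text
time_s: 22.12
tcp_pos: [436.7, -250.4, 24.2]
ee_rot: [[0.999, 0.043, 0.004], [0.043, -0.999, -0.002], [0.004, 0.002, -1.0]]
force: [-0.0, 1.3, 4.9]
width: 0.613
```

Emit:
{"name": "drive_tool", "arguments": {"targets": "0 0 -20 0 0 0 20;0 0 -40 0 0 0 20;0 0 -40 0 0 0 20;0 0 0 0 0 0 20;0 0 0 0 0 0 20"}}

```text
time_s: 22.53
tcp_pos: [436.7, -251.1, 125.2]
ee_rot: [[0.999, 0.043, 0.006], [0.043, -0.999, -0.005], [0.006, 0.005, -1.0]]
force: [0.0, 0.6, -4.2]
width: 0.619
```

```bash
python3 -c "
from h import *
go(-9,0,125);lid('red',178)"
```

```text
t 22.53 tcp [ 436.7 -251.1  125.2] dock [-180.1 -389.1] yaw 2.47 F [ 0.   0.6 -4.2] w 0.619 shift [ 171.2 -389.    -0.8] tilt [ 0.006  0.005 -1.   ]
red wrist [254. 223.] [194 210 122  50 987] [ 465.2 -250.8  178. ] dock [-151.7 -390. ]
red wrist [255. 293.] [ 196  242  118  103 9493] [ 436.1 -252.1  178. ] dock [-180.8 -390. ]
```

Emit:
{"name": "drive_tool", "arguments": {"targets": "0 0 -30 0 0 0 20;12 -30 0 0 0 0 20;12 -30 0 0 0 0 20;12 -30 0 0 0 0 20;12 -30 0 0 0 0 20;12 -30 0 0 0 0 20;12 -30 0 0 0 0 20;12 -30 0 0 0 0 20;12 -30 0 0 0 0 20;12 -30 0 0 0 0 20"}}

```text
time_s: 23.42
tcp_pos: [529.8, 26.3, 148.5]
ee_rot: [[0.999, 0.043, -0.006], [0.043, -0.999, -0.0], [-0.006, -0.0, -1.0]]
force: [0.2, -0.7, -2.7]
width: 0.612
```

Emit:
{"name": "drive_tool", "arguments": {"targets": "12 -30 0 0 0 0 20;12 -30 0 0 0 0 20;12 -30 0 0 0 0 20;12 -29 0 0 0 0 20;11 0 0 0 0 0 20;0 0 0 0 0 0 20;0 0 0 0 0 0 20;0 0 0 0 0 0 20;0 0 0 0 0 0 20"}}

```text
time_s: 24.17
tcp_pos: [584.1, 145.1, 150.8]
ee_rot: [[0.999, 0.042, -0.002], [0.042, -0.999, -0.001], [-0.002, 0.001, -1.0]]
force: [1.1, -1.1, -2.8]
width: 0.613
```

```bash
python3 -c "
from h import *
go(-9,0,45);lid('red',208)"
```

```text
t 24.17 tcp [584.1 145.1 150.8] dock [-15.9   0.5] yaw 2.4 F [ 1.1 -1.1 -2.8] w 0.613 shift [  7.1   0.4 105.7] tilt [-0.002  0.001 -1.   ]
red wrist [253. 118.] [ 201   88  106   74 3432] [650.6 147.2 208. ] dock [50.6 -0.2]
red wrist [254. 223.] [194 210 122  50 982] [615.  145.4 208. ] dock [15.  -0.6]
red wrist [255. 293.] [ 196  242  118  103 9480] [586.9 144.1 208. ] dock [-13.1  -0.7]
```

Emit:
{"name": "drive_tool", "arguments": {"targets": "6 0 30 0 0 0 20;0 0 30 0 0 0 20;0 0 30 0 0 0 20;0 0 15 0 0 0 20;0 0 6 0 0 0 20;0 0 0 0 0 0 20;0 0 0 0 0 0 20"}}

```text
time_s: 24.8
tcp_pos: [591.8, 146.1, 42.0]
ee_rot: [[0.999, 0.043, 0.002], [0.043, -0.999, 0.0], [0.002, -0.0, -1.0]]
force: [0.5, -0.0, -2.4]
width: 0.617
```

```bash
python3 -c "
from h import *
go(0,0,36)"
```

```text
t 24.8 tcp [591.8 146.1  42. ] dock [-8.1  1.2] yaw 2.44 F [ 0.5 -0.  -2.4] w 0.617 shift [8.1 1.2 6. ] tilt [ 0.002 -0.    -1.   ]
```

Emit:
{"name": "drive_tool", "arguments": {"targets": "0 0 2 0 0 0 20;0 0 2 0 0 0 20;0 0 2 0 0 0 20;0 0 1 0 0 0 20;0 0 0 0 0 0 20;0 0 0 0 0 0 20"}}

```text
time_s: 25.3
tcp_pos: [592.2, 146.6, 36.2]
ee_rot: [[0.999, 0.043, 0.003], [0.043, -0.999, 0.0], [0.003, -0.0, -1.0]]
force: [-1.0, -0.7, 6.1]
width: 0.616
```

Emit:
{"name": "drive_tool", "arguments": {"targets": "2 0 0 0 0 0 20;2 0 0 0 0 0 20;2 0 0 0 0 0 20;2 0 0 0 0 0 20;1 0 0 0 0 0 20;0 0 0 0 0 0 20;0 0 0 0 0 0 20"}}

```text
time_s: 25.88
tcp_pos: [600.1, 147.1, 36.3]
ee_rot: [[0.999, 0.043, 0.001], [0.043, -0.999, 0.0], [0.001, -0.0, -1.0]]
force: [-5.6, -0.5, 8.0]
width: 0.617
```

Emit:
{"name": "drive_tool", "arguments": {"targets": "1 0 0 0 0 0 20;1 0 0 0 0 0 20;0 0 0 0 0 0 20;0 0 0 0 0 0 20"}}

```text
time_s: 26.22
tcp_pos: [602.2, 147.3, 36.3]
ee_rot: [[0.999, 0.044, 0.001], [0.044, -0.999, 0.0], [0.001, -0.0, -1.0]]
force: [-4.1, -0.7, 7.3]
width: 0.615
```

Emit:
{"name": "drive_tool", "arguments": {"targets": "1 0 0 0 0 0 20;1 0 0 0 0 0 20;0 0 0 0 0 0 20;0 0 0 0 0 0 20"}}

```text
time_s: 26.55
tcp_pos: [602.8, 147.3, 36.4]
ee_rot: [[0.999, 0.044, -0.002], [0.044, -0.999, 0.0], [-0.002, -0.0, -1.0]]
force: [-8.2, -0.5, 10.3]
width: 0.614
```

Emit:
{"name": "drive_tool", "arguments": {"targets": "1 0 0 0 0 0 20;0 0 0 0 0 0 20;0 0 0 0 0 0 20"}}

```text
time_s: 26.8
tcp_pos: [602.8, 147.3, 36.5]
ee_rot: [[0.999, 0.044, -0.004], [0.044, -0.999, -0.0], [-0.004, 0.0, -1.0]]
force: [-11.2, -1.4, 12.2]
width: 0.615
```

Emit:
{"name": "drive_tool", "arguments": {"targets": "-2 0 -1 0 0 0 20;0 0 0 0 0 0 20;0 0 0 0 0 0 75;0 0 0 0 0 0 75;0 0 0 0 0 0 75;0 0 0 0 0 0 75;0 0 0 0 0 0 75;0 0 -20 0 0 0 75;0 0 -40 0 0 0 75;0 0 -40 0 0 0 75"}}

```text
time_s: 27.63
tcp_pos: [601.4, 146.7, 133.0]
ee_rot: [[0.999, 0.043, -0.006], [0.043, -0.999, -0.001], [-0.006, 0.001, -1.0]]
force: [1.8, -0.5, 0.8]
width: 0.879
```

Emit:
{"name": "drive_tool", "arguments": {"targets": "-20 0 -40 0 0 0 75;-20 0 0 0 0 0 75;0 0 0 0 0 0 75;0 0 0 0 0 0 75;0 0 0 0 0 0 75"}}

```text
time_s: 28.05
tcp_pos: [564.4, 145.2, 170.7]
ee_rot: [[0.999, 0.043, -0.002], [0.043, -0.999, -0.0], [-0.002, 0.0, -1.0]]
force: [0.3, 0.5, -0.7]
width: 0.881
```

```bash
python3 -c "
from h import *
lid('red',88);lid('yel',88,'wrist','r4');go(-7.5,-222,60);gate()"
```

```text
red wrist [254.  93.] [ 204   63  101   71 3041] [638.6 147.3  88. ] dock [38.7  0.4]
red wrist [254. 145.] [ 224  115   61   61 2941] [601.2 145.9  88. ] dock [1.2 0.6]
yel wrist [366.  92.] [ 315   62   99   81 3322] [642.5  67.7  88. ] dock [ 39.1 -79.3]
yel wrist [390. 145.] [ 359  115   62   61 2951] [605.4  45.   88. ] dock [   1.1 -100.4]
t 28.15 tcp [564.4 145.1 170. ] dock [-35.6   1.3] yaw 2.47 F [0.  0.1 0.4] w 0.875 shift [ 28.4 223.2 110. ] tilt [-0.003  0.    -1.   ]
gate pins [3.2, 2.7]
```

View pics/r4.png

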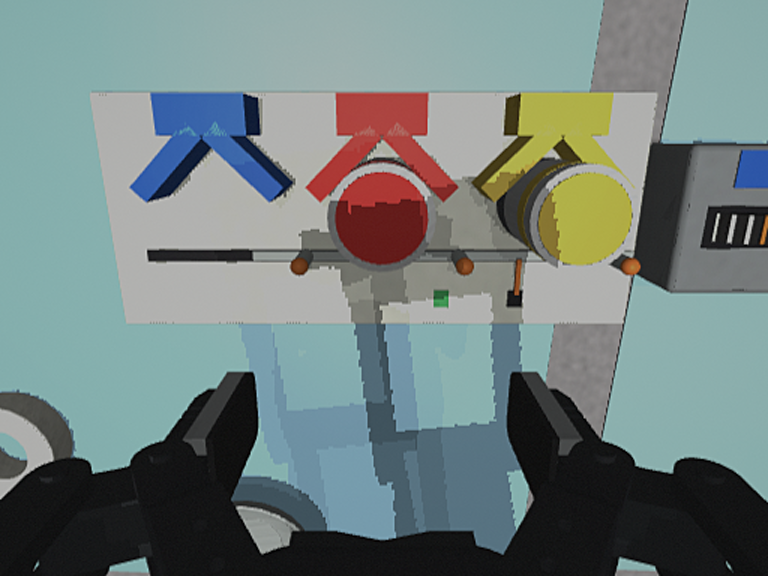

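Emit:
{"name": "drive_tool", "arguments": {"targets": "4 32 0 0 0 0 0;4 32 0 0 0 0 0;4 32 0 0 0 0 0;4 32 0 0 0 0 0;4 32 0 0 0 0 0;4 32 0 0 0 0 0;4 30 0 0 0 0 0;0 0 0 0 0 0 0;0 0 0 0 0 0 0;0 0 0 0 0 0 0", "force": 60}}

```text
time_s: 29.03
tcp_pos: [602.0, -75.0, 170.9]
ee_rot: [[0.999, 0.043, -0.002], [0.043, -0.999, 0.001], [-0.002, -0.001, -1.0]]
force: [0.6, 0.8, -0.1]
width: 0.002
```

Emit:
{"name": "drive_tool", "arguments": {"targets": "0 0 35 0 0 0 0;0 0 35 0 0 0 0;0 0 35 0 0 0 0;0 0 10 0 0 0 0;0 0 0 0 0 0 0;0 0 0 0 0 0 0;0 0 0 0 0 0 0"}}

```text
time_s: 29.62
tcp_pos: [604.1, -75.1, 60.1]
ee_rot: [[0.999, 0.044, 0.005], [0.044, -0.999, -0.001], [0.005, 0.001, -1.0]]
force: [0.3, -1.1, 1.4]
width: -0.002
```

```bash
python3 -c "
from h import *
go(-7.5,-221,37)"
```

```text
t 29.62 tcp [604.1 -75.1  60.1] dock [  -5.4 -220.4] yaw 2.53 F [ 0.3 -1.1  1.4] w -0.002 shift [-2.2  0.6 23.1] tilt [ 0.005  0.001 -1.   ]
```

Emit:
{"name": "drive_tool", "arguments": {"targets": "-2 0 14 0 0 0 0;0 0 8 0 0 0 0;0 0 0 0 0 0 0;0 -5 0 0 0 0 0;0 -5 0 0 0 0 0;0 -5 0 0 0 0 0;0 -5 0 0 0 0 0;0 -5 0 0 0 0 0;0 0 0 0 0 0 0"}}

```text
time_s: 30.37
tcp_pos: [601.7, -50.0, 40.5]
ee_rot: [[0.999, 0.044, 0.008], [0.044, -0.999, -0.001], [0.008, 0.001, -1.0]]
force: [-2.9, 1.8, 9.3]
width: -0.0
```

Emit:
{"name": "drive_tool", "arguments": {"targets": "0 0 -10 0 0 0 0;0 25 0 0 0 0 0;0 0 10 0 0 0 0;0 0 0 0 0 0 0;0 -5 0 0 0 0 0;0 -5 0 0 0 0 0;0 -5 0 0 0 0 0;0 -5 0 0 0 0 0;0 -5 0 0 0 0 0;0 0 0 0 0 0 0"}}

```text
time_s: 31.2
tcp_pos: [602.5, -49.6, 40.3]
ee_rot: [[0.999, 0.044, 0.009], [0.044, -0.999, -0.0], [0.009, 0.001, -1.0]]
force: [-1.4, 1.9, 13.3]
width: 0.001
```

```bash
python3 -c "
from h import *
gate();go(-7.5,-221,37)"
```

```text
gate pins [20.2, 21.0]
t 31.25 tcp [602.5 -49.6  40.4] dock [  -5.9 -194.8] yaw 2.51 F [ 0.8  2.4 12.2] w -0.001 shift [-1.7 26.2  3.4] tilt [ 0.009  0.    -1.   ]
```

Emit:
{"name": "drive_tool", "arguments": {"targets": "-1 0 -10 0 0 0 0;0 26 0 0 0 0 0;0 0 10 0 0 0 0;0 0 0 0 0 0 0;0 -5 0 0 0 0 0;0 -5 0 0 0 0 0;0 -5 0 0 0 0 0;0 -5 0 0 0 0 0;0 -5 0 0 0 0 0;0 0 0 0 0 0 0"}}

```text
time_s: 32.08
tcp_pos: [600.7, -50.6, 40.4]
ee_rot: [[0.999, 0.043, 0.008], [0.043, -0.999, 0.0], [0.008, 0.0, -1.0]]
force: [-3.2, 2.5, 16.3]
width: -0.002
```

Emit:
{"name": "drive_tool", "arguments": {"targets": "0 0 -10 0 0 0 0;0 25 0 0 0 0 0;0 0 10 0 0 0 0;0 0 0 0 0 0 0;0 -5 0 0 0 0 0;0 -5 0 0 0 0 0;0 -5 0 0 0 0 0;0 -5 0 0 0 0 0;0 -5 0 0 0 0 0;0 0 0 0 0 0 0"}}

```text
time_s: 32.92
tcp_pos: [600.3, -50.4, 40.3]
ee_rot: [[0.999, 0.043, 0.007], [0.043, -0.999, 0.0], [0.007, -0.0, -1.0]]
force: [-3.8, 2.5, 18.5]
width: -0.004
```

```bash
python3 -c "
from h import *
gate();go(-7.5,-221,37);lid('yel',88,'top');lid('red',88,'top')"
```

```text
gate pins [41.2, 41.4, 41.4]
t 32.97 tcp [600.3 -50.4  40.3] dock [  -8.1 -195.6] yaw 2.48 F [-4.   2.8 18.6] w 0.004 shift [ 0.5 25.4  3.3] tilt [ 0.007 -0.    -1.   ]
yel top [233. 136.] [220 129  26  20 207] [639.   50.4  88. ] dock [ 34.9 -96.5]
yel top [234. 148.] [227 140  16  16 194] [605.1  47.3  88. ] dock [  0.9 -98.1]
red top [200. 137.] [185 130  30  19 213] [633.5 141.4  88. ] dock [33.3 -5.4]
red top [197. 148.] [190 141  16  16 195] [601.2 148.2  88. ] dock [1.3 2.9]
```

Emit:
{"name": "drive_tool", "arguments": {"targets": "0 0 -10 0 0 0 0;0 26 0 0 0 0 0;0 0 9 0 0 0 0;0 0 0 0 0 0 0;0 -5 0 0 0 0 0;0 -5 0 0 0 0 0;0 -5 0 0 0 0 0;0 -5 0 0 0 0 0;0 -6 0 0 0 0 0;0 0 0 0 0 0 0"}}

```text
time_s: 33.9
tcp_pos: [599.8, -50.2, 40.3]
ee_rot: [[0.999, 0.043, 0.005], [0.043, -0.999, 0.001], [0.005, -0.001, -1.0]]
force: [-3.6, 2.5, 17.7]
width: 0.0
```

Emit:
{"name": "drive_tool", "arguments": {"targets": "0 0 -10 0 0 0 0;0 0 -40 0 0 0 0;0 0 -40 0 0 0 0;0 0 -40 0 0 0 0;0 0 0 0 0 0 0;0 0 0 0 0 0 0;0 0 0 0 0 0 0"}}

```text
time_s: 34.48
tcp_pos: [597.2, -51.1, 164.4]
ee_rot: [[0.999, 0.043, -0.003], [0.043, -0.999, 0.001], [-0.003, -0.001, -1.0]]
force: [-0.8, -0.1, -0.7]
width: -0.002
```

```bash
python3 -c "
from h import *
gate();go(-7.5,-221,37);lid('yel',88,'top');lid('red',88,'top')
b=grab_frame('top');save(b,'end',(140,125,250,190),7)"
```

```text
gate pins [51.6, 51.7, 51.5]
t 34.53 tcp [596.6 -51.1 163.2] dock [ -11.8 -196. ] yaw 2.47 F [-0.1 -0.1 -0.9] w 0.0 shift [  4.9  25.1 126.2] tilt [-0.005 -0.001 -1.   ]
yel top [233. 135.] [220 129  25  20 200] [639.9  51.5  88. ] dock [ 35.8 -95.4]
yel top [234. 148.] [227 140  16  16 195] [605.3  47.3  88. ] dock [  1.1 -98.1]
red top [201. 136.] [191 130  24  19 198] [635.3 138.7  88. ] dock [35.  -8.1]
red top [197. 148.] [190 141  16  16 195] [601.2 148.2  88. ] dock [1.3 2.9]
```

View pics/end.png

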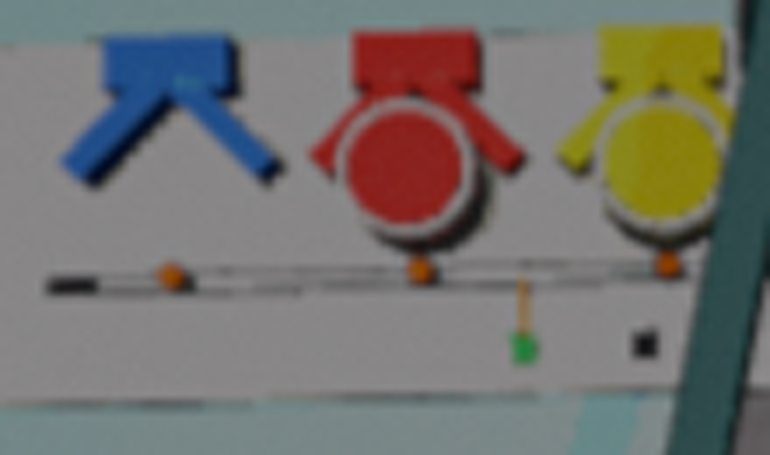

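```bash
python3 -c "
from h import *
job_done();print(get_obs()['time_s'])"
```

```text
the job is handed in; nothing more can be done
the job is handed in; nothing more can be done
```

I handed the job in at about 34.5 s on the robot's clock. The gate is closed, and the red and yellow canisters are standing in the bays of their colour. No blue canister showed in any view, so the blue bay is empty. `job_done` gave no verdict, so these are my own readings.

- **Opening:** I rolled the wheel by fingertip until the gate read 0.0 mm, at its stop.
- **Placing:** Each canister was pushed into its V-block until it stalled at about 11–12 N with almost no sideways force, so it was touching both faces. The wrist camera put the lid centres about 1 mm from the seats, yellow at dock (1.1, -100.4) and red at (1.2, 0.6) mm.
- **Closing:** Five strokes rolled the gate back. The last top view shows the pointer in the green mark. That puts the gate at about 50 mm by the pointer and 49 mm by the pins.
- **At the end:** The tool was about 100 mm clear of the wheel and touching nothing.

Three checks disagreed:

- **Fingertips:** The shut tips touched the wheel about 22 mm higher than the reported tool position allows, so I set later heights from that contact.
- **Top camera:** It reads about 2.5 mm too far towards +y compared with the arm and the wrist camera, and I corrected for that.
- **Wheel force:** In the last strokes it reached about 18 N, above the 15 N suggested.

I viewed 13 pictures.

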